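Square up the primed gusset plates

TASK

Push the leaning row of three red-primed steel plates upright against the tall yellow backstop of their stop, then slide the row along it until the ends of the plates meet the low yellow side stop. Leave the three standing upright, packed face to face and square in that corner; the bare plates on the blue stop are not part of the job.

Things in the scene. Friction and masses are not known exactly. Their poses are not given: they have to be found in the camera images.
- squaring_stop: Fixed stop. Origin: bench level, corner of its two yellow faces; x out of the backstop, y out of the side stop, z up (mm). Grey base 6 thick, x -12..140, y -8..150. Backstop: face x=0, y -8..70, 12 thick, top z=58. Low side stop: face y=0, x 0..120, 8 thick, top z=31. The plates' ends start 18 to 32 from the side stop, unevenly; packed home the row fills x 0..30, y 0..70.
- plate_inner: Red-primed steel plate nearest the backstop, 10 mm thick (x), 70 long (y), 50 tall (z), 0.28 kg. Origin: centre of its 10 x 70 underside. Starts with its foot out on the grey base and its top leaning 15 to 30 degrees onto the backstop; its x points as the stop's x. Home: origin at x 5, y 35, z 6 mm in the stop's frame.
- plate_middle: Red-primed steel plate in the middle of the row, 10 mm thick (x), 70 long (y), 50 tall (z), 0.28 kg. Origin: centre of its 10 x 70 underside. Starts with its foot out on the grey base and its top leaning 15 to 30 degrees onto the backstop; its x points as the stop's x. Home: origin at x 15, y 35, z 6 mm in the stop's frame.
- plate_outer: Red-primed steel plate farthest from the backstop, 10 mm thick (x), 70 long (y), 50 tall (z), 0.28 kg. Origin: centre of its 10 x 70 underside. Starts with its foot out on the grey base and its top leaning 15 to 30 degrees onto the backstop; its x points as the stop's x. Home: origin at x 25, y 35, z 6 mm in the stop's frame. At first its foot reaches x 50 to 56 mm. The row slides under up to about 20 N.
Not all that is in view belongs to the job. Leave any purple or turquoise look-alike of the plate_middle alone. What is shaped like the plate_outer but black is not meant.

How it is judged:
At the end, for the whole second after the job is handed in: All three red plates stand at rest on the stop's base in their order, upright within 10 degrees and turned no more than 10 degrees from the backstop, each within 10 mm of its packed place against the backstop (no more than 10 mm too far out) and with its end within 10 mm of the side stop (angle between each of plate_inner, plate_middle, plate_outer's own z axis and vertical below 0.175 rad and angle between the y axis of each of plate_inner, plate_middle, plate_outer and the y axis of squaring_stop, either way round below 0.175 rad and x of plate_inner in the frame of squaring_stop between 0 and 0.015 m and y of plate_inner in the frame of squaring_stop between 0.025 and 0.045 m and z of each of plate_inner, plate_middle, plate_outer in the frame of squaring_stop below 0.012 m and linear speed of each of plate_inner, plate_middle, plate_outer below 0.02 m/s and x of plate_middle in the frame of squaring_stop between 0 and 0.025 m and y of plate_middle in the frame of squaring_stop between 0.025 and 0.045 m and x of plate_outer in the frame of squaring_stop between 0 and 0.035 m and y of plate_outer in the frame of squaring_stop between 0.025 and 0.045 m); the robot touches nothing.
It also fails if it takes over 42 s, if anything falls off the work surface, if the arm or the gripper's body presses on something with over 40 N, if the wrist force passes 120 N, or if a joint passes its speed limit or range.

ROBOT

A 6-joint arm with a two-finger parallel gripper is mounted at the origin on the work surface. World frame = base frame: x ahead of the robot, y to its left, z up, the work surface at z = 0. Lengths are in m, angles in rad, forces in N, time in s.
With the tool pointing down it reaches from about 0.3 to 0.875 m from the base axis. Payload 4.2 kg.
Tool frame: the origin (TCP) lies at the very end of the fingers, on their centre line; the grasp point (between the pads) lies arm.tcp_to_grasp behind it (arm.tcp_to_grasp is the distance from the TCP to the grasp point, in m); y points along the fingers, x is the direction in which the jaws open and shut, and the axes are right-handed (so a half turn about y gives the same grasp; the last joint's range is limited). The gripper opens to 85 mm and grips with 20 to 120 N. Pads are 22 mm wide; open, the fingers measure 114 mm over their backs; the gripper's body (76 mm by 85 mm) begins 54 mm behind the grasp point. The pads swing forward as they close: fully open they stand 13 mm farther back than shut.
Start: joints at [1.29, 0.32, 1.565, -0, 1.257, -0.02], TCP at [0.148, 0.556, 0.231] pointing down, gripper open.
Joint ranges: [-3.11, 3.11], [-0.84, 2.01], [0.21, 2.61], [-1.34, 4.49], [0.05, 2.63], [-2.56, 2.56]. Speed limits (rad/s): [2.57, 2.57, 3.14, 3.14, 3.14, 3.14].

INTERFACE

Orientations are given as a unit quaternion [x, y, z, w].
In Python, from rig import sensors, vision, arm gives the robot as it stands.
- The arm moves only by the tool apply_moves, never from a script. Its argument "commands" is a list of rows, each a list of 3 entries, a list of its own where there are three numbers: the shift along the tool's x, y, z in units of 30 mm (1.0 is 30 mm), then the turn about the tool's y in units of 5 degrees (1.0 is 5 degrees), then the opening, from -1 (shut) to 1 (fully open). In form: [[[x, y, z], twist, gripper], ...]. A call has 1 to 12 rows; each row shifts and turns the commanded pose from where the row before left it, along the tool's axes as they then stand; what a row does not reach is not made up. A row lasts 1/12 s, in which the tool goes at most 41.7 mm and 7.16 degrees, less where a joint would pass 70% of its speed; a pose out of reach is approached as far as the arm can. A call is refused whole if a number of a shift passes 1 or a number of a turn 1, either way. A call with a gripper value outside its range is refused whole. The fingers move at their own pace and stop on an object; the grip force is fixed at half the most. Time passes only in rows, so rows that do not move let the fingers close. It gives the time, the measured TCP pose, the force and the opening at its end, in the units of the state.
- sensors.get_state(): the state, without advancing time (a new reading comes with each control period).
- vision.camera(name): name is "scene" or "top" or "wrist"; returns (picture, depth): 420x560x3 uint8, red, green, blue; 420x560 float32, m along the optical axis (not along the pixel's ray), 0 where there is no reading.
- vision.camera_info(name): a dict with "mtx" (3x3 intrinsics, pixels), "view" (4x4, takes a point from world to camera coordinates). Camera axes: x right, y down, z forward; pixel columns grow to the right and rows downward; lengths in m; the calibration is good to about 2 mm. A picture is of the moment at which its call begins: read the wrist's pose just before it. camera_info takes no time and is no camera call; for the wrist camera it gives the pose at the moment of the call.
- arm.job_done(): hands the job in, once; it reports no verdict.
The state is a dict: "clock": time; "joint_positions": joint angles; "qd": joint speeds; "joint_efforts": joint torques, N m; "tool_pos": TCP position; "ee_rot": TCP orientation; "wrist_force": force on the tool from outside, world axes, zero at the start; "moment": the same for the moment, N m; "finger_gap": finger opening in m.
Only numpy, scipy, OpenCV 4.12 (cv2) and the standard library are available. Lean on these libraries where they do the work, as an engineer would, in place of code of your own. Each camera call takes 0.05 s, during which the arm holds its last target.

## Working session

There is one attempt and no reset: what is moved stays moved. The work goes in short steps, Python scripts to look and compute and a tool call to move; the robot and the scene stay as the last step left them, time stands still between calls to the robot, and variables do not carry over. Pictures are saved under pics/ and viewed, and the job is handed in when it is done.

Besides the shell and the picture viewer there is one more tool, called as a command line: name --argument value ..., lists and objects as JSON in quotes. apply_moves: Moves the arm, as the interface text tells. Its arguments: {"type":"object","properties":{"commands":{"type":"array","items":{"type":"array"}}},"required":["commands"]}

```bash
mkdir -p pics; ls; cat > h.py <<'E'
from rig import sensors, vision, arm
import numpy as np, cv2
def snap(name,fn,crop=None,scale=1):
    p,d=vision.camera(name); 
    i=vision.camera_info(name); np.savez('pics/'+fn+'.npz',p=p,d=d,mtx=i['mtx'],view=i['view'])
    cv2.imwrite('pics/'+fn+'.png',p[:,:,::-1])
    return p,d,i
def crop(fn,out,u0,v0,u1,v1,s):
    p=np.load('pics/'+fn+'.npz')['p'][v0:v1,u0:u1,::-1]
    cv2.imwrite('pics/'+out+'.png',cv2.resize(p,None,fx=s,fy=s,interpolation=cv2.INTER_CUBIC))
def world(fn,pts):
    z=np.load('pics/'+fn+'.npz');M=np.array(z['mtx']);V=np.array(z['view']);d=z['d'];o=[]
    for u,v in pts:
        dd=d[int(round(v)),int(round(u))]
        c=np.linalg.inv(M)@[u,v,1]*dd
        o.append((np.linalg.inv(V)@np.r_[c,1])[:3])
    return np.array(o)
E
python3 - <<'E'
from h import *
print(sensors.get_state(), arm.tcp_to_grasp)
snap('scene','s0');snap('top','t0')
E
```

```text
pics
{'clock': 0.0, 'joint_positions': array([ 1.28996096e+00,  3.20302857e-01,  1.56569970e+00, -1.06504617e-05,
        1.25743184e+00, -1.99958874e-02]), 'qd': array([-3.27445711e-04, -1.29611369e-03,  8.79022458e-04,  9.63635544e-04,
        3.61642952e-05, -1.59553508e-04]), 'joint_efforts': array([ 3.16532096e-04, -4.15529823e+01, -2.34155327e+01, -8.27913209e-05,
        8.42117064e-03, -1.54564140e-05]), 'tool_pos': array([0.14814993, 0.55507187, 0.23046796]), 'ee_rot': array([ 0.56116704,  0.43020716, -0.43125138, -0.56038879]), 'wrist_force': array([ 0.15618322, -0.03651192, -0.4845615 ]), 'moment': array([-0.01481185, -0.00283106, -0.04885033]), 'finger_gap': 0.08561059330234647} 0.0187
```

View pics/s0.png

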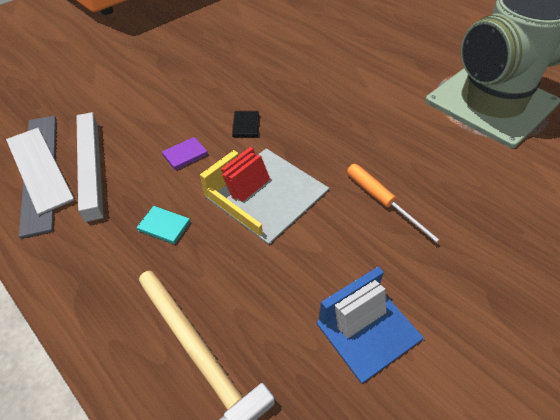

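View pics/t0.png

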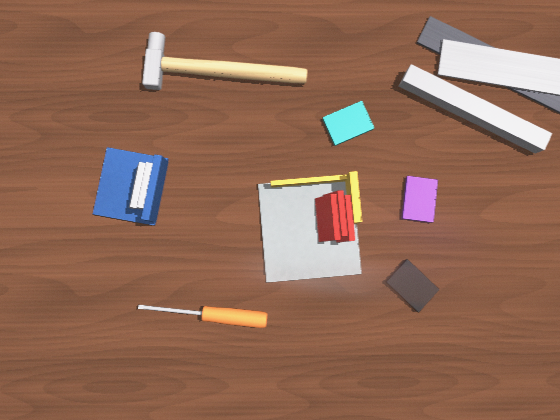

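Candidates: red row at scene (246,175) / top (335,217). Look-alikes are purple (185,153), turquoise (163,224), black (246,124) and the bare plates on blue (361,308). I choose the red row on the grey base with the yellow stops, and check it in a close crop.

```bash
python3 - <<'E'
from h import *
crop('t0','t0c',250,160,380,290,6);crop('s0','s0c',190,140,340,250,5)
i=np.load('pics/t0.npz');print(i['mtx'],i['view'])
# base plate corners etc
print(world('t0',[(270,277),(357,270),(263,188),(300,230),(355,176),(358,218),(200,270)]).round(4))
E
```

```text
[[527.8007838    0.         284.83389471]
 [  0.         527.8007838  208.46683552]
 [  0.           0.           1.        ]] [[-0.00992793 -0.99961407  0.02594499 -0.09818919]
 [-0.99650754  0.00773909 -0.08314348  0.54739307]
 [ 0.0829106  -0.02667982 -0.99619979  0.80211528]
 [ 0.          0.          0.          1.        ]]
[[ 4.395e-01 -7.900e-02  7.700e-03]
 [ 4.489e-01 -2.173e-01  5.900e-03]
 [ 5.815e-01 -6.880e-02  3.800e-03]
 [ 5.133e-01 -1.274e-01  6.500e-03]
 [ 5.922e-01 -2.089e-01  5.790e-02]
 [ 5.285e-01 -2.122e-01  5.700e-02]
 [ 4.514e-01  3.220e-02 -3.000e-04]]
```

View pics/t0c.png

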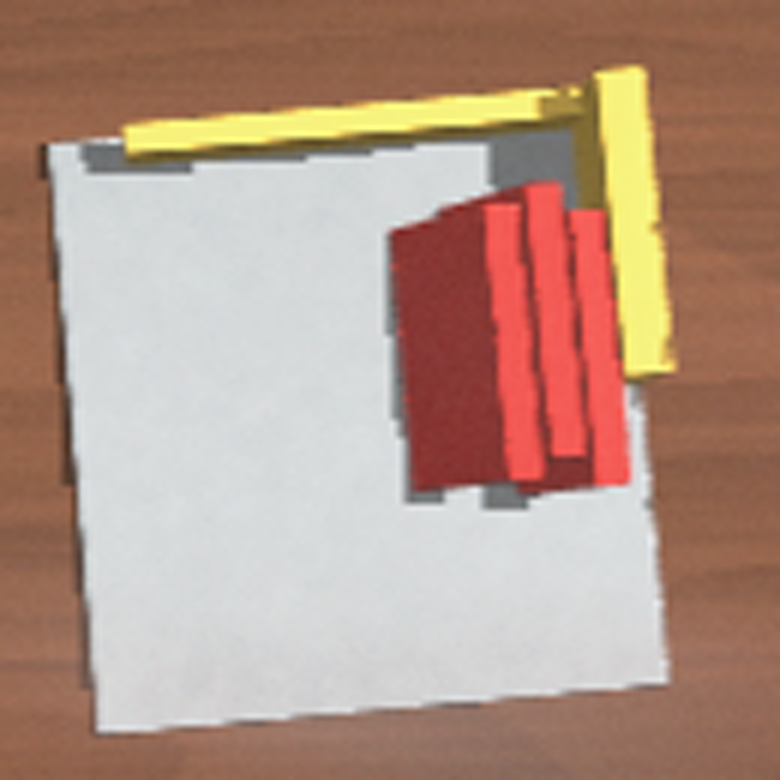

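View pics/s0c.png

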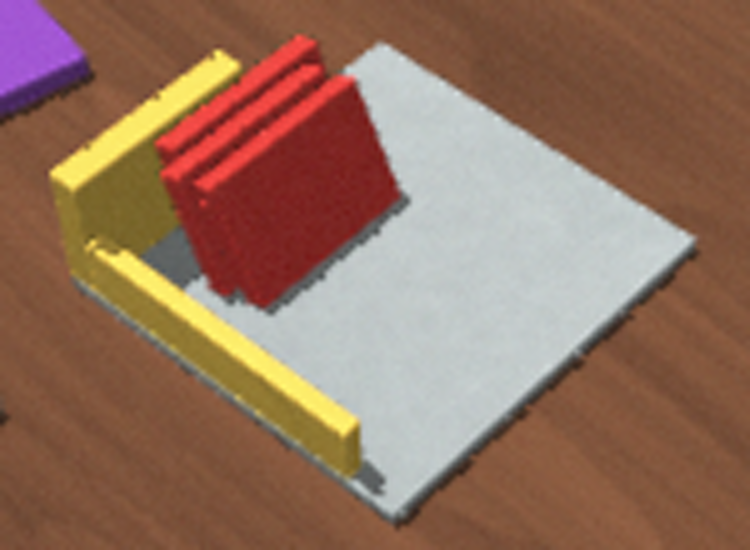

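```bash
cat >> h.py <<'E'
from scipy.optimize import least_squares
from scipy.spatial.transform import Rotation as R
def proj(fn,P):
    z=np.load('pics/'+fn+'.npz');c=(z['view']@np.c_[P,np.ones(len(P))].T)[:3]
    q=z['mtx']@c; return (q[:2]/q[2]).T
def s2w(p,S):
    S=np.asarray(S);a=S[2];p=np.atleast_2d(p)/1000.
    X=np.array([np.cos(a),np.sin(a)]);Y=np.array([-np.sin(a),np.cos(a)])
    return np.c_[S[0]+p[:,0]*X[0]+p[:,1]*Y[0],S[1]+p[:,0]*X[1]+p[:,1]*Y[1],p[:,2]]
def w2s(P,S):
    P=np.atleast_2d(P);d=P[:,:2]-np.array(S[:2]);c,s=np.cos(S[2]),np.sin(S[2])
    return np.c_[d@[c,s],d@[-s,c],P[:,2]]*1000
E
python3 - <<'E'
from h import *
T=[((140,150,6),(98,732)),((-12,150,6),(668,684)),((140,-8,6),(50,145)),((0,-8,58),(594,73)),((-12,-8,58),(645,68)),((-12,70,58),(675,370)),((0,70,58),(627,378)),((120,0,31),(125,158)),((120,-8,31),(125,125))]
Sc=[((140,150,6),(695,240)),((-12,150,6),(380,42)),((140,-8,6),(395,517)),((0,-8,58),(75,187)),((-12,-8,58),(52,175)),((-12,70,58),(218,50)),((0,70,58),(241,66)),((120,0,31),(358,423))]
def res(S,w):
    o=[]
    if 't' in w:o.append(proj('t0',s2w([t[0] for t in T],S))-np.array([(250+t[1][0]/6,160+t[1][1]/6) for t in T]))
    if 's' in w:o.append(proj('s0',s2w([t[0] for t in Sc],S))-np.array([(190+t[1][0]/5,140+t[1][1]/5) for t in Sc]))
    return np.vstack(o).ravel()
for w in('t','s','ts'):
    r=least_squares(res,[.585,-.2,1.6],args=(w,));print(w,r.x,np.abs(r.fun).max())
S=r.x;np.save('S.npy',S)
z=np.load('pics/t0.npz');pts=[(250+a/6,160+b/6) for a,b in[(405,480),(395,240),(505,340),(548,330),(600,330),(400,350),(500,215),(540,195),(588,220),(525,470),(568,445),(612,475)]]
print(w2s(world('t0',pts),S).round(1))
s=sensors.get_state();Rm=R.from_quat(s['ee_rot']).as_matrix();print(Rm.round(3));print(w2s(s['tool_pos'],S))
for k in range(2):
  x=Rm[:,0];print('tool x yaw',np.degrees(np.arctan2(x[1],x[0])),'stop x yaw',np.degrees(S[2]))
  break
E
```

```text
t [ 0.59076375 -0.20118374  1.64778388] 0.7781495401942493
s [ 0.5955446  -0.19838985  1.64938344] 0.7932419654492548
ts [ 0.59240324 -0.20052646  1.64859843] 2.08815939644424
[[ 53.1  91.5  10.8]
 [ 50.4  28.4  16.9]
 [ 28.5  59.3  52.9]
 [ 17.8  57.9  56.1]
 [  4.6  58.9  54.8]
 [ 51.5  57.3  14.1]
 [ 27.1  27.9  55.8]
 [ 16.4  23.7  55.1]
 [  5.   31.   55.5]
 [ 26.6  92.3  53.1]
 [ 15.3  87.   54. ]
 [128.1 104.8 847.1]]
[[ 0.258 -0.    -0.966]
 [ 0.966 -0.001  0.258]
 [-0.002 -1.     0.   ]]
[[787.93584343 384.16019012 230.56872521]]
tool x yaw 75.0553736353727 stop x yaw 94.4577322613709
```

apply_moves --commands '[[[-0.9, 0, -0.9], 0, 0], [[-0.9, 0, -0.9], 0, 0], [[-0.9, 0, -0.9], 0, 0], [[-0.9, 0, -0.9], 0, 0], [[-0.9, 0, -0.9], 0, 0], [[-0.9, 0, -0.9], 0, 0], [[-0.9, 0, -0.9], 0, 0], [[-0.9, 0, -0.9], 0, 0], [[-0.9, 0, -0.9], 0, 0], [[-0.9, 0, -0.9], 0, 0]]'

```text
clock: 0.93
tool_pos: [0.3398, 0.2232, 0.2312]
ee_rot: [-0.561, -0.431, 0.431, 0.561]
wrist_force: [0.8, 0.2, 0.2]
finger_gap: 0.0431
```

apply_moves --commands '[[[-0.9, 0, -0.9], 0, 0], [[-0.9, 0, -0.9], 0, 0], [[-0.9, 0, -0.9], 0, 0], [[-0.9, 0, -0.9], 0, 0], [[-0.9, 0, -0.9], 0, 0], [[-0.9, 0, -0.9], 0, 0], [[-0.9, 0, -0.9], 0, 0], [[-0.9, 0, -0.9], 0, 0], [[0, 0, 0], 1, 0], [[0, 0, 0], 1, 0], [[0, 0, 0], 1, 0], [[0, 0, 0], 1, 0]]'

```text
clock: 1.93
tool_pos: [0.4923, -0.0397, 0.2307]
ee_rot: [-0.628, -0.325, 0.326, 0.628]
wrist_force: [0.7, 0.1, -0.3]
finger_gap: 0.0429
```

apply_moves --commands '[[[0, 0, 0], 1, 0], [[0, 0, 0], 1, 0], [[0, 0, 0], 1, 0], [[0, 0, 0], 1, 0], [[0, 0, 0], 1, 0], [[0, 0, 0], 1, 0], [[0, 0, 0], 1, 0], [[0, 0, 0], 1, 0], [[0, 0, 0], 1, 0], [[0, 0, 0], 1, 0], [[0, 0, 0], 0.1, 0], [[0, 0, 0], 0, 0]]'

```text
clock: 2.93
tool_pos: [0.4923, -0.0393, 0.231]
ee_rot: [-0.706, -0.028, 0.029, 0.707]
wrist_force: [0.5, -0.1, -0.7]
finger_gap: 0.0429
```

```bash
cat > st.py <<'E'
from h import *
S=np.load('S.npy');s=sensors.get_state();Rm=R.from_quat(s['ee_rot']).as_matrix();x=Rm[:,0]
print('t',s['clock'],'stop',w2s(s['tool_pos'],S).round(1),'yaw-stopyaw',np.degrees(np.arctan2(x[1],x[0])-S[2]).round(2),'F stop',w2s(np.r_[s['wrist_force'][:2]+S[:2],s['wrist_force'][2]],S).round(0)/1000,'gap',s['finger_gap'].round(4),'q',s['joint_positions'].round(2))
E
python3 st.py; python3 -c "
from h import *
snap('wrist','w0')"
```

```text
Traceback (most recent call last):
  File "st.py", line 3, in <module>
    print('t',s['clock'],'stop',w2s(s['tool_pos'],S).round(1),'yaw-stopyaw',np.degrees(np.arctan2(x[1],x[0])-S[2]).round(2),'F stop',w2s(np.r_[s['wrist_force'][:2]+S[:2],s['wrist_force'][2]],S).round(0)/1000,'gap',s['finger_gap'].round(4),'q',s['joint_positions'].round(2))
                                                                                                                                                                                                                      ^^^^^^^^^^^^^^^^^^^^^
AttributeError: 'float' object has no attribute 'round'
```

```bash
sed -i "s/s\['finger_gap'\].round(4)/round(s['finger_gap'],4)/" st.py
python3 st.py; python3 -c "
from h import *
snap('wrist','w0b')"
```

```text
t 2.9833 stop [[168.5  87.2 231.1]] yaw-stopyaw -89.79 F stop [[ 0.273 -0.583 -0.206]] gap 0.0429 q [-0.1   0.19  1.74  0.    1.21 -0.18]
```

View pics/w0b.png

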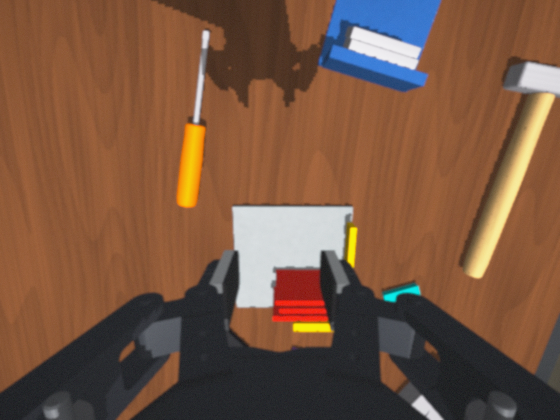

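apply_moves --commands '[[[0.3, 0.7, -0.8], 0, 0], [[0.3, 0.7, -0.8], 0, 0], [[0.3, 0.7, -0.9], 0, 0], [[0, 0.9, 0], 0, 0], [[0, 0.9, 0], 0, 0], [[0, 0.9, 0], 0, 0], [[0, 0.9, 0], 0, 0], [[0, 0.9, 0], 0, 0], [[0, 0.5, 0], 0, 0], [[0, 0, 0], 0, 0], [[0, 0, 0], 0, 0]]'

```text
clock: 3.95
tool_pos: [0.5252, -0.1119, 0.0178]
ee_rot: [-0.706, -0.028, 0.029, 0.707]
wrist_force: [1.0, 0.5, 0.1]
finger_gap: 0.0427
```

```bash
python3 st.py; python3 -c "
from h import *
snap('scene','s1');crop('s1','s1c',170,110,370,260,4);snap('wrist','w1')"
```

```text
t 3.95 stop [[93.6 60.1 17.8]] yaw-stopyaw -89.86 F stop [[ 0.376 -1.052  0.134]] gap 0.0427 q [-0.23  0.49  1.92  0.    0.73 -0.31]
```

View pics/s1c.png

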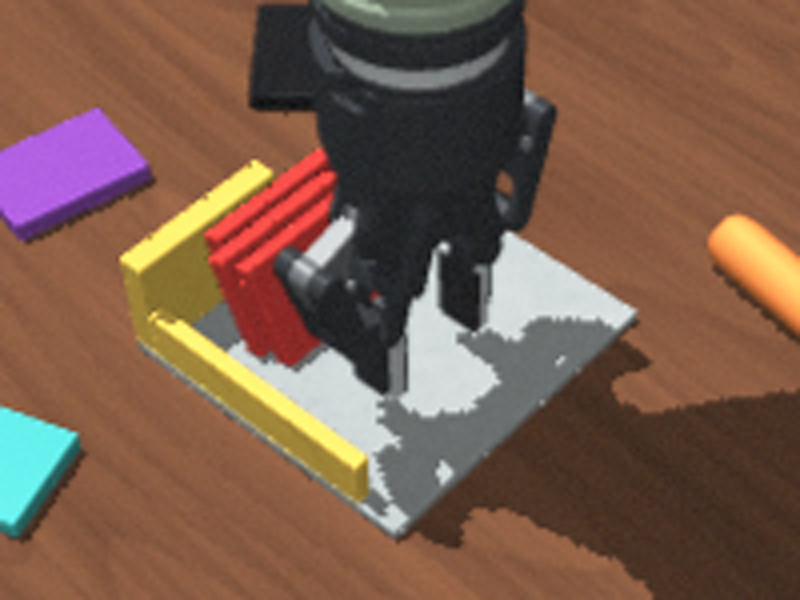

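View pics/w1.png

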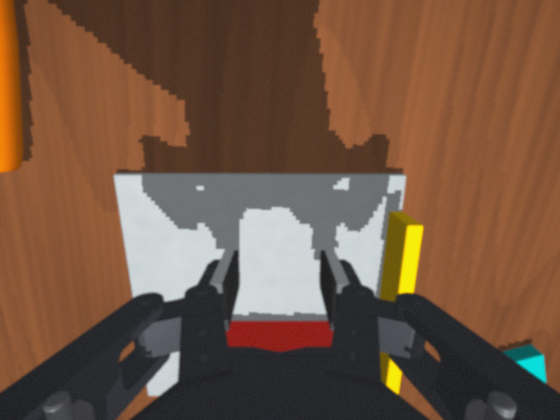

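apply_moves --commands '[[[0, 0.2, -0.3], 0, 0], [[0, 0, -0.3], 0, 0], [[0, 0, -0.1], 0, 0], [[0, 0, -0.1], 0, 0], [[0, 0, -0.1], 0, 0], [[0, 0, -0.1], 0, 0], [[0, 0, -0.1], 0, 0], [[0, 0, -0.1], 0, 0]]'

```text
clock: 4.72
tool_pos: [0.5281, -0.1477, 0.0122]
ee_rot: [-0.706, -0.028, 0.028, 0.707]
wrist_force: [-0.4, 2.1, -0.7]
finger_gap: 0.0428
```

```bash
python3 st.py
```

```text
t 4.7167 stop [[57.7 60.  12.2]] yaw-stopyaw -89.92 F stop [[ 2.121  0.195 -0.748]] gap 0.0428 q [-0.29  0.51  1.9   0.    0.73 -0.37]
```

apply_moves --commands '[[[0, 0, -0.1], 0, 0], [[0, 0, -0.1], 0, 0], [[0, 0, -0.1], 0, 0], [[0, 0, 0], 0, 0]]'

```text
clock: 5.05
tool_pos: [0.5278, -0.1558, 0.0115]
ee_rot: [-0.706, -0.027, 0.029, 0.707]
wrist_force: [-1.5, 4.8, -1.9]
finger_gap: 0.0423
```

```bash
python3 st.py; python3 -c "
from h import *
snap('scene','s2');crop('s2','s2c',170,110,370,260,4);snap('top','t2');crop('t2','t2c',230,140,400,290,4)"
```

```text
t 5.05 stop [[49.6 60.9 11.5]] yaw-stopyaw -89.94 F stop [[ 4.893  1.154 -1.863]] gap 0.0423 q [-0.31  0.51  1.89  0.    0.74 -0.39]
```

View pics/s2c.png

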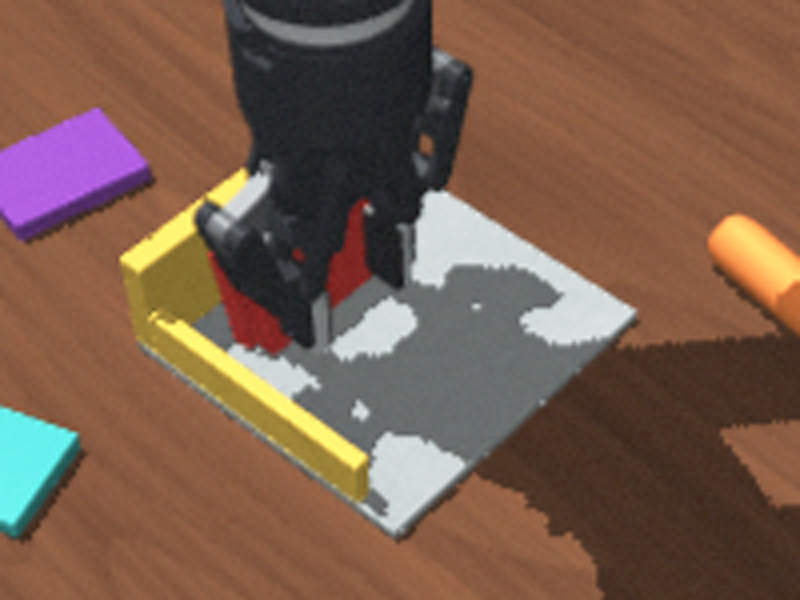

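View pics/t2c.png

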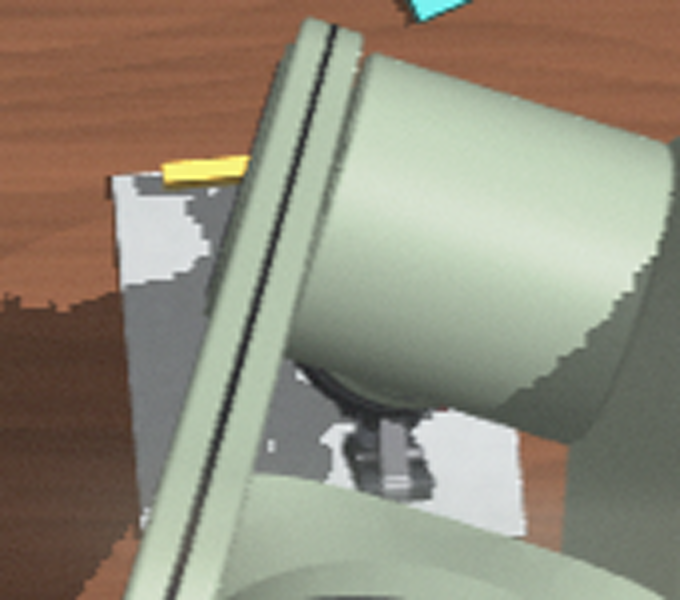

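apply_moves --commands '[[[0, 0, -0.1], 0, 0], [[0, 0, -0.1], 0, 0], [[0, 0, 0], 0, 0]]'

```text
clock: 5.4
tool_pos: [0.5283, -0.162, 0.0115]
ee_rot: [-0.706, -0.027, 0.029, 0.707]
wrist_force: [-0.4, 4.2, -1.6]
finger_gap: 0.0428
```

apply_moves --commands '[[[0, 0, -0.1], 0, 0], [[0, 0, 0], 0, 0]]'

```text
clock: 5.57
tool_pos: [0.5283, -0.1623, 0.0115]
ee_rot: [-0.704, -0.026, 0.029, 0.709]
wrist_force: [0.4, 16.5, -0.8]
finger_gap: 0.0426
```

```bash
python3 st.py
```

```text
t 5.5667 stop [[43.1 61.  11.5]] yaw-stopyaw -90.01 F stop [[16.448 -1.675 -0.798]] gap 0.0426 q [-0.32  0.52  1.89  0.01  0.74 -0.4 ]
```

apply_moves --commands '[[[0, 0, 0.5], 0, 0], [[0, 0, 0.7], 0, 0], [[0, -0.9, 0.5], 0, 0], [[0, -0.9, 0], 1, -1], [[0, -0.9, 0], 1, -1], [[0, -0.9, 0], 1, -1], [[0, 0, 0], 1, -1], [[0, 0, 0], 1, -1], [[0, 0, 0], 1, -1], [[0, 0, 0], 1, -1], [[0, 0, 0], 1, -1], [[0, 0, 0], 1, -1]]'

```text
clock: 6.57
tool_pos: [0.5261, -0.1157, 0.1207]
ee_rot: [0.663, -0.245, 0.246, -0.663]
wrist_force: [-0.6, -0.3, -0.0]
finger_gap: 0.0005
```

apply_moves --commands '[[[0, 0, 0], 1, -1], [[0, 0, 0], 1, -1], [[0, 0, 0], 1, -1], [[0, 0, 0], 1, -1], [[0, 0, 0], 1, -1], [[0, 0, 0], 1, -1], [[0, 0, 0], 1, -1], [[0, 0, 0], 1, -1], [[0, 0, 0], 1, -1], [[0, 0, -0.9], 0, -1], [[0, 0, -0.9], 0, -1], [[0, 0, 0], 0, -1]]'

```text
clock: 7.57
tool_pos: [0.4668, -0.1193, 0.1199]
ee_rot: [0.521, -0.481, 0.478, -0.518]
wrist_force: [-0.6, -0.2, -1.2]
finger_gap: -0.0002
```

```bash
python3 st.py; python3 -c "
from h import *
snap('scene','s3');crop('s3','s3c',170,110,370,260,4);snap('wrist','w3');snap('top','t3');crop('t3','t3c',230,140,400,290,4)"
```

```text
t 7.5667 stop [[ 90.7 118.9 119.9]] yaw-stopyaw -179.91 F stop [[-0.185  0.628 -1.208]] gap -0.0002 q [-0.27  0.28  1.93 -0.    0.93  1.22]
```

View pics/s3c.png

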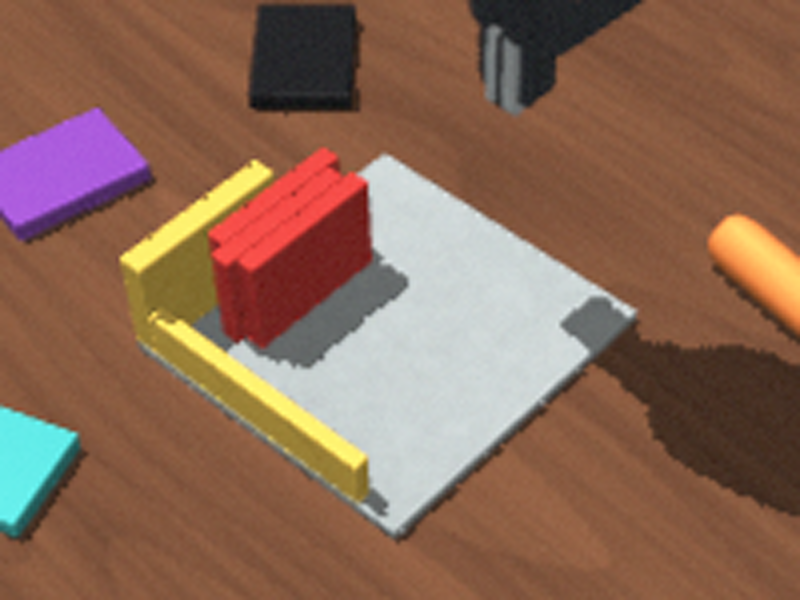

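View pics/t3c.png

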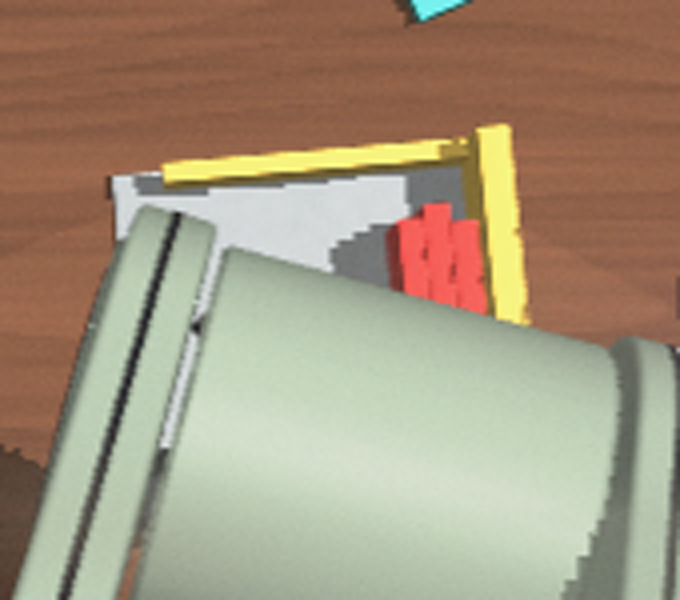

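View pics/w3.png

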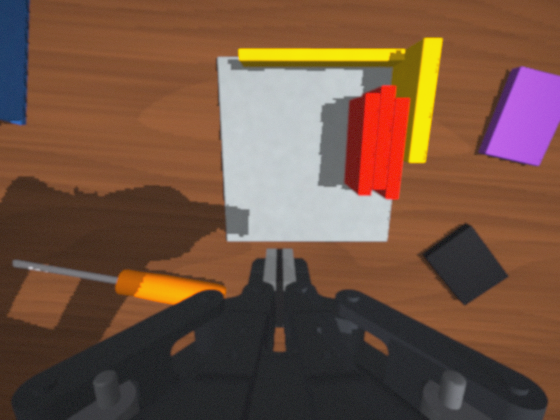

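apply_moves --commands '[[[0.8, 0, -0.3], 0, -1], [[0.8, 0, -0.2], 0, -1], [[0.9, 0, 0], 0, -1], [[0, 0.8, 0], 0, -1], [[0, 0.8, 0], 0, -1], [[0, 0.8, 0], 0, -1], [[0, 0.8, 0], 0, -1], [[0, 0.1, 0], 0, -1], [[0, 0, 0], 0, -1]]'

```text
clock: 8.47
tool_pos: [0.4631, -0.1951, 0.0202]
ee_rot: [0.52, -0.48, 0.479, -0.519]
wrist_force: [-0.2, -0.8, 0.4]
finger_gap: 0.0002
```

```bash
python3 st.py; python3 -c "
from h import *
snap('scene','s4');crop('s4','s4c',170,110,370,260,4);snap('wrist','w4')"
```

```text
t 8.4667 stop [[ 15.4 128.5  20.2]] yaw-stopyaw -179.87 F stop [[-0.751  0.251  0.425]] gap 0.0002 q [-0.42  0.45  2.   -0.    0.7   1.07]
```

View pics/s4c.png

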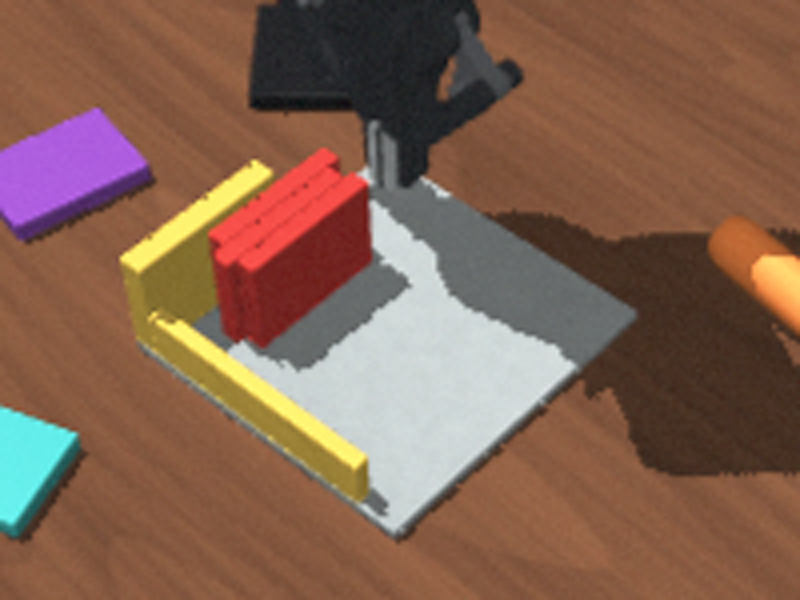

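View pics/w4.png

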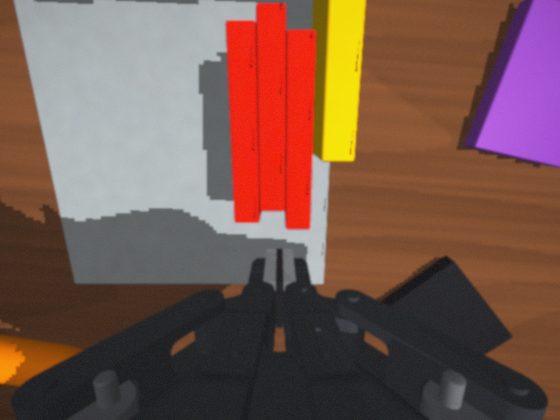

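apply_moves --commands '[[[-0.07, 0, 0], 0, -0.86], [[0, 0, 0.2], 0, -0.86], [[0, 0, 0.2], 0, -0.86], [[0, 0, 0.1], 0, -0.86], [[0, 0, 0.1], 0, -0.86], [[0, 0, 0.1], 0, -0.86], [[0, 0, 0.1], 0, -0.86], [[0, 0, 0.1], 0, -0.86], [[0, 0, 0], 0, -0.86]]'

```text
clock: 9.32
tool_pos: [0.4891, -0.1908, 0.0211]
ee_rot: [0.52, -0.48, 0.479, -0.519]
wrist_force: [-2.3, 0.1, 1.9]
finger_gap: 0.0058
```

```bash
python3 st.py; python3 -c "
from h import *
snap('wrist','w5')"
```

```text
t 9.3167 stop [[ 17.7 102.2  21.1]] yaw-stopyaw -179.89 F stop [[0.251 2.258 1.911]] gap 0.0058 q [-0.39  0.47  1.95 -0.    0.73  1.1 ]
```

View pics/w5.png

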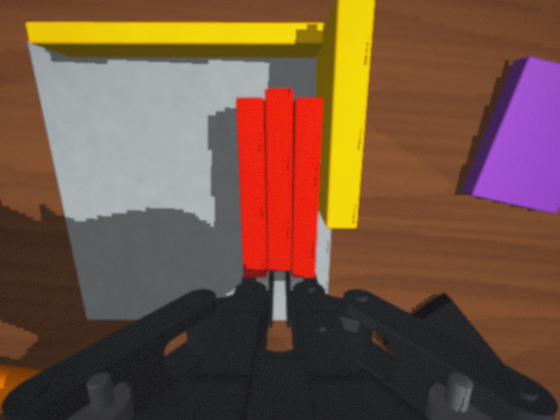

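apply_moves --commands '[[[0, 0, 0.1], 0, -0.86], [[0, 0, 0.1], 0, -0.86], [[0, 0, 0.1], 0, -0.86], [[0, 0, 0.1], 0, -0.86], [[0, 0, 0.1], 0, -0.86], [[0, 0, 0], 0, -0.86]]'

```text
clock: 9.87
tool_pos: [0.5035, -0.1894, 0.021]
ee_rot: [0.52, -0.481, 0.479, -0.519]
wrist_force: [-4.6, 0.0, 2.8]
finger_gap: 0.0059
```

apply_moves --commands '[[[0, 0, 0.1], 0, -0.86], [[0, 0, 0], 0, -0.86]]'

```text
clock: 10.03
tool_pos: [0.5066, -0.1893, 0.021]
ee_rot: [0.52, -0.48, 0.479, -0.519]
wrist_force: [-6.0, -0.0, 2.5]
finger_gap: 0.0063
```

```bash
python3 st.py; python3 -c "
from h import *
snap('wrist','w6')"
```

```text
t 10.0333 stop [[17.9 84.7 21. ]] yaw-stopyaw -179.9 F stop [[0.465 6.01  2.492]] gap 0.0063 q [-0.38  0.49  1.91 -0.    0.75  1.11]
```

View pics/w6.png

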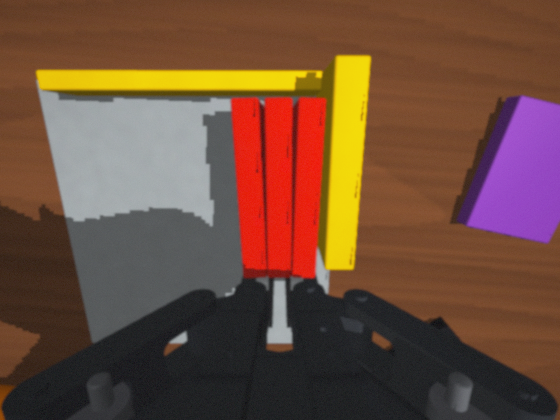

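Ends nearly even and almost at the side stop; the plates have fanned slightly (far ends by 231–326, row 98). Push on until the force rises.

apply_moves --commands '[[[0, 0, 0.1], 0, -0.86], [[0, 0, 0], 0, -0.86]]'

```text
clock: 10.25
tool_pos: [0.5102, -0.1891, 0.021]
ee_rot: [0.52, -0.48, 0.479, -0.519]
wrist_force: [-4.6, -0.1, -0.6]
finger_gap: 0.006
```

apply_moves --commands '[[[0, 0, 0.05], 0, -0.86], [[0, 0, 0], 0, -0.86]]'

```text
clock: 10.42
tool_pos: [0.5113, -0.189, 0.021]
ee_rot: [0.52, -0.48, 0.479, -0.519]
wrist_force: [-4.4, 0.3, 1.8]
finger_gap: 0.0059
```

```bash
python3 st.py
```

```text
t 10.4167 stop [[17.8 79.9 21. ]] yaw-stopyaw -179.9 F stop [[0.682 4.323 1.782]] gap 0.0059 q [-0.38  0.49  1.9  -0.    0.75  1.12]
```

apply_moves --commands '[[[0, 0, 0.07], 0, -0.86], [[0, 0, 0], 0, -0.86]]'

```text
clock: 10.58
tool_pos: [0.5113, -0.1888, 0.021]
ee_rot: [0.521, -0.481, 0.478, -0.518]
wrist_force: [-10.2, -2.6, 5.8]
finger_gap: 0.0062
```

apply_moves --commands '[[[0, 0, 0.05], 0, -0.86], [[0, 0, 0], 0, -0.86]]'

```text
clock: 10.75
tool_pos: [0.5112, -0.1887, 0.021]
ee_rot: [0.522, -0.482, 0.477, -0.518]
wrist_force: [-14.9, -2.8, 8.5]
finger_gap: 0.0058
```

```bash
python3 st.py;python3 -c "
from h import *
snap('wrist','w7')"
```

```text
t 10.75 stop [[18.1 80.  21. ]] yaw-stopyaw -179.84 F stop [[-1.623 15.025  8.496]] gap 0.0058 q [-0.37  0.5   1.89 -0.    0.76  1.12]
```

View pics/w7.png

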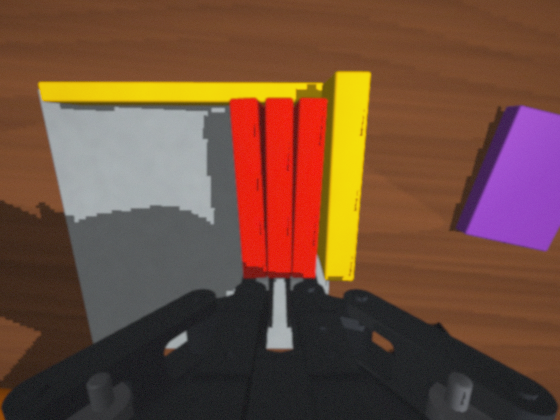

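apply_moves --commands '[[[0, 0, -0.5], 0, -0.86], [[0, 0, -0.5], 0, -0.86], [[0, -0.9, 0], 0, -0.86], [[0, -0.9, 0], -1, -0.3], [[0, -0.9, 0], -1, -0.3], [[0, 0, 0], -1, -0.3], [[0, 0, 0], -1, -0.3], [[0, 0, 0], -1, -0.3], [[0, 0, 0], -1, -0.3], [[0, 0, 0], -1, -0.3], [[0, 0, 0], -1, -0.3], [[0, 0, 0], -1, -0.3]]'

```text
clock: 11.8
tool_pos: [0.4875, -0.1915, 0.1027]
ee_rot: [-0.664, 0.242, -0.245, 0.664]
wrist_force: [-0.7, -0.8, 0.3]
finger_gap: 0.0301
```

apply_moves --commands '[[[0, 0, 0], -1, -0.3], [[0, 0, 0], -1, -0.3], [[0, 0, 0], -1, -0.3], [[0, 0, 0], -1, -0.3], [[0, 0, 0], -1, -0.3], [[0, 0, 0], -1, -0.3], [[0, 0, 0], -1, -0.3], [[0, 0, 0], -1, -0.3], [[0, 0, 0], -1, -0.3], [[0.7, 0, 0.6], 0, -0.3], [[0.7, 0, 0.6], 0, -0.3], [[0.9, 0, 0.8], 0, -0.3]]'

```text
clock: 12.8
tool_pos: [0.5514, -0.1262, 0.1028]
ee_rot: [0.707, 0.029, -0.026, -0.706]
wrist_force: [0.7, -1.6, -0.3]
finger_gap: 0.0299
```

```bash
python3 -c "
from h import *
snap('scene','s8');crop('s8','s8c',170,110,370,260,4);snap('wrist','w8')"; python3 st.py
```

```text
t 12.9 stop [[ 79.9  31.5 102.9]] yaw-stopyaw -89.71 F stop [[-0.194  0.751  0.702]] gap 0.0302 q [-0.24  0.42  1.77  0.    0.95 -0.32]
```

View pics/s8c.png

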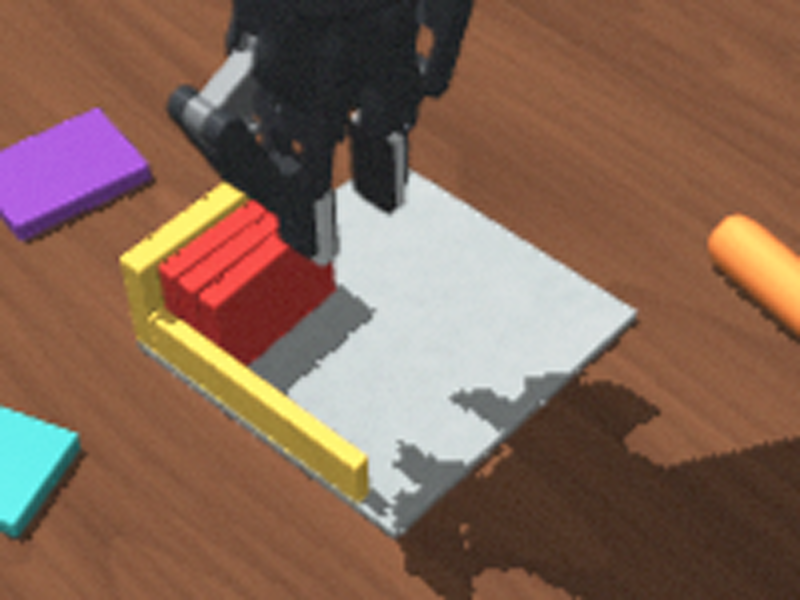

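View pics/w8.png

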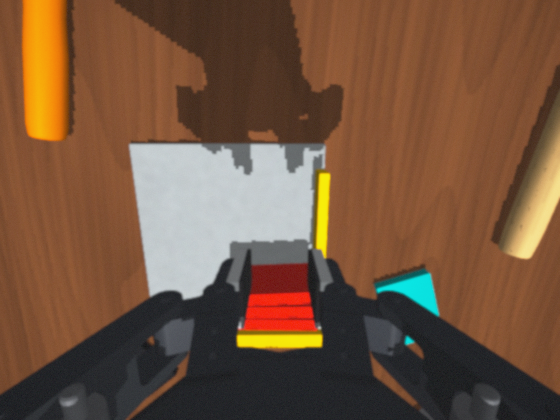

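apply_moves --commands '[[[-0.3, 0.5, 0], 0, -0.3], [[0, 0.8, 0], 0, -0.3], [[0, 0.8, 0], 0, -0.3], [[0, 0.65, 0], 0, -0.3], [[0, 0, -0.3], 0, -0.3], [[0, 0, -0.3], 0, -0.3], [[0, 0, -0.2], 0, -0.3], [[0, 0, -0.1], 0, -0.3], [[0, 0, -0.1], 0, -0.3], [[0, 0, 0], 0, -0.3]]'

```text
clock: 13.73
tool_pos: [0.5439, -0.1576, 0.0209]
ee_rot: [0.707, 0.029, -0.027, -0.706]
wrist_force: [-0.1, 1.4, 1.1]
finger_gap: 0.0303
```

```bash
python3 st.py
```

```text
t 13.7333 stop [[46.6 45.1 20.9]] yaw-stopyaw -89.96 F stop [[1.396 0.012 1.084]] gap 0.0303 q [-0.3   0.52  1.85  0.    0.77 -0.38]
```

apply_moves --commands '[[[0, 0, -0.1], 0, -0.3], [[0, 0, 0], 0, -0.3]]'

```text
clock: 13.9
tool_pos: [0.5436, -0.1596, 0.0203]
ee_rot: [-0.707, -0.028, 0.028, 0.707]
wrist_force: [0.6, 1.9, 0.4]
finger_gap: 0.0301
```

apply_moves --commands '[[[0, 0, -0.08], 0, -0.3], [[0, 0, 0], 0, -0.3]]'

```text
clock: 14.07
tool_pos: [0.5437, -0.1614, 0.0201]
ee_rot: [-0.706, -0.028, 0.028, 0.707]
wrist_force: [0.5, 3.3, 3.0]
finger_gap: 0.0302
```

```bash
python3 st.py
```

```text
t 14.0667 stop [[42.8 45.5 20.1]] yaw-stopyaw -89.92 F stop [[ 3.243 -0.767  3.033]] gap 0.0302 q [-0.31  0.52  1.85  0.    0.77 -0.39]
```

apply_moves --commands '[[[0, 0, -0.08], 0, -0.3], [[0, 0, 0], 0, -0.3]]'

```text
clock: 14.23
tool_pos: [0.5436, -0.1625, 0.0199]
ee_rot: [-0.705, -0.028, 0.028, 0.708]
wrist_force: [-0.3, 8.6, 4.3]
finger_gap: 0.0295
```

apply_moves --commands '[[[0, 0, -0.05], 0, -0.3], [[0, 0, 0], 0, -0.3]]'

```text
clock: 14.4
tool_pos: [0.5435, -0.1627, 0.0199]
ee_rot: [-0.705, -0.027, 0.028, 0.708]
wrist_force: [1.0, 13.1, 5.1]
finger_gap: 0.0299
```

```bash
python3 st.py
```

```text
t 14.4 stop [[41.5 45.8 19.9]] yaw-stopyaw -90.0 F stop [[12.947 -2.013  5.117]] gap 0.0299 q [-0.31  0.52  1.85  0.01  0.78 -0.4 ]
```

apply_moves --commands '[[[0, 0, 0.2], 0, -0.3], [[0, 0, 0.5], 0, -0.3], [[0, 0, 0.7], 0, -0.3], [[0, -0.9, 0.3], 0, -0.3], [[0, -0.9, 0.9], 0, -0.3], [[0, -0.9, 0.9], 0, -0.3], [[0, 0, 0.9], 0, -0.3], [[0, 0, 0.9], 0, -0.3], [[0, 0, 0.9], 0, -0.3], [[0, 0, 0.9], 0, -0.3], [[0, 0, 0.9], 0, -0.3], [[0, 0, 0], 0, -0.3]]'

```text
clock: 15.4
tool_pos: [0.5239, 0.0774, 0.1007]
ee_rot: [-0.706, -0.03, 0.03, 0.707]
wrist_force: [-0.3, 0.5, 0.4]
finger_gap: 0.0299
```

```bash
python3 -c "
from h import *
snap('scene','s9');crop('s9','s9c',190,140,340,250,5);snap('top','t9');crop('t9','t9c',250,160,380,290,6)
S=np.load('S.npy')
print(sensors.get_state()['wrist_force'])"; python3 st.py
```

```text
[-0.13883523  0.02779637  0.51010446]
t 15.5 stop [[279.3  46.6 100.6]] yaw-stopyaw -89.74 F stop [[0.039 0.136 0.51 ]] gap 0.0299 q [ 0.12  0.37  1.85 -0.    0.92  0.04]
```

View pics/s9c.png

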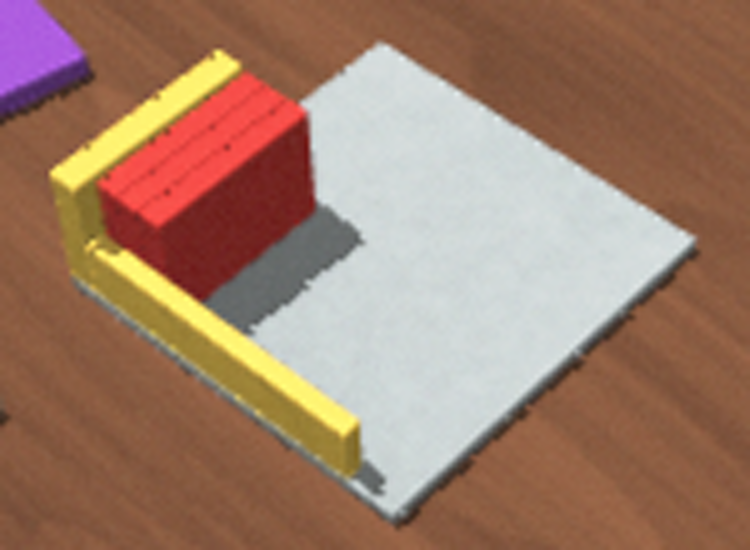

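View pics/t9c.png

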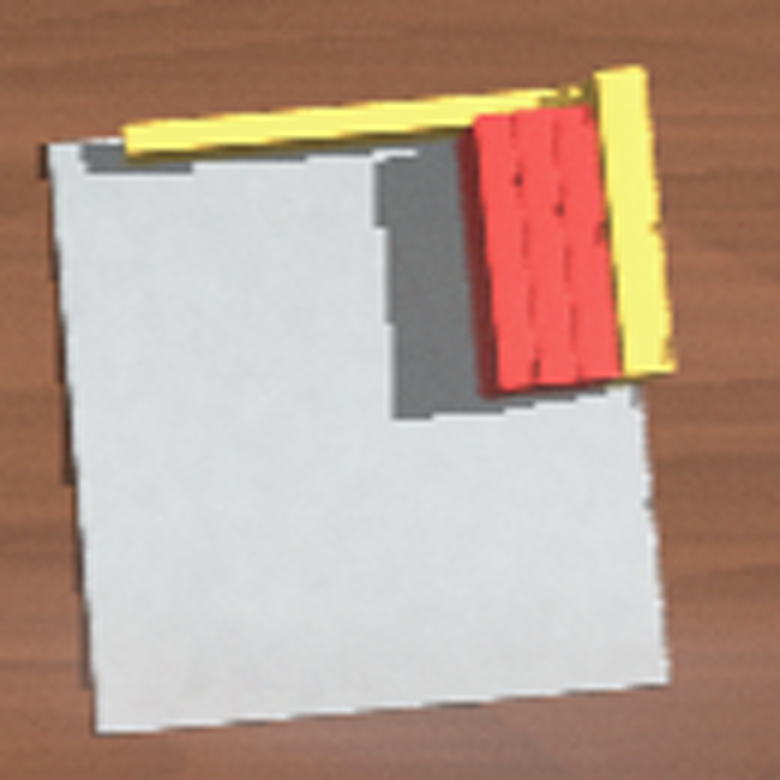

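Both views show the three plates flush, upright and in the corner. In the top crop the near ends are at row ~385 against the backstop end at ~376, which is about 2 mm or less.

```bash
python3 -c "
from h import *
print(arm.job_done())"
```

```text
the job is handed in; nothing more can be done
None
```

I pushed the leaning red row upright with the half-open fingers, then slid it along the backstop until it met the side stop. A second push against the backstop packed the plates tight, and I then backed the arm clear and handed the job in at about 15.5 s.

- **Final position:** the last top and scene pictures show the three plates upright and face to face. They sit flush on the backstop, with their ends within about 2 mm of the side stop. I judged this by eye from the pictures and did not fit each plate's pose.
- **Forces:** the highest readings were about 17 N pushing upright, 17 N at the side stop and 14 N on the final pack. I read force only at the end of each move call, so peaks in between were not seen. The hand was free of contact at the end.
- **Disagreements:** the top and scene cameras disagreed by about 5 mm on where the stop is, so I stopped each push on the rise in force instead. The slide left the plates slightly fanned, and the second push closed that up.

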